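# Re-hang a loaded parts basket from the yellow-beam rack to the lift column's green prongs

### The job

Take the blue parts basket off the prongs under the yellow beam and hang it by its cross bar on the two green prongs of the grey column, settled fully down in both. Carry it level and gently, without setting it down on the way, so that the brass bush stays standing in it, then let go; leave the tin, the carton and the bin where they are.

Things in the scene. Friction and masses are not known exactly. Their poses are not given: they have to be found in the camera images.
- basket_grip (a point): Centre of the basket's orange grip plate, the place to take hold. Axes are the basket's: z up, y along the cross bar. The plate is upright, 14 mm thick (y), 34 mm wide (x), reaching 41 mm below and 27 mm above this point, on the middle of the cross bar. Basket empty 0.25 to 0.5 kg; hanging, it can swing about its bar.
- basket_bar (a point): Middle of the basket's cross bar, 45 mm under the grip centre: round steel, 8 mm thick, along y, a black 16 mm ball at each end (y = +-94 mm). The prongs carry it at y = +-72 mm, between ball and upright, with 8 mm play to each side.
- basket_tray (a point): Centre of the underside of the basket's blue open tray, 120 mm under the bar. Tray 90 (x) by 108 (y) by 30 mm tall, floor and walls 4 mm; two flat uprights at y = +-56 mm join it to the bar.
- source_seat (a point): Where the bar's middle hangs on the rack, 190 mm above the table. Rack axes: z up, -x its open front, towards the robot. Two steel prongs at y = +-72 mm come from +x, slope down to a V and rise at the front; tips end 22 mm to -x of and 20 mm above this point, so the bar must rise 30 mm or more, then come out to -x. Posts 30 mm square at y = +-120 mm, x = 55 to 85 mm.
- source_beam (a point): Middle of the underside of the rack's yellow beam with black bars, 375 mm above the table: 65 mm wide (x), 260 mm long (y), 35 mm tall. It covers x = -10 to 55 mm from the seat, 140 mm above the hanging grip's centre: no room for a vertical tool. Lean the tool back to the rack's -x, about 25 to 40 degrees from vertical. Same axes as the seat.
- target_seat (a point): Where the bar's middle must rest on the grey column, 210 mm above the table. Same axes and prongs as the rack (y = +-72 mm, V, tips 22 mm to -x and 20 mm up), but green. Behind: a crossbar 180 mm long (x = 55 to 75 mm, to 29 mm above this point) and the column (x = 75 to 125 mm, 80 mm wide, 330 mm tall). Nothing above. Left or right of the rack; each turned up to 0.2 rad.
- bush_mid (a point): Middle of the loose brass flanged bush, 42 mm tall, 50 mm wide at the foot, 38 mm above, 0.15 to 0.27 kg. It stands upright on the tray's floor (4 mm thick), its middle 95 mm under the bar.
- tin_mid (a point): Middle of a loose red round tin with a pale label, 60 mm wide and 110 mm tall, standing in front between the two racks. Leave alone.
- carton_mid (a point): Middle of a loose cardboard box 90 (x) by 120 (y) by 80 mm tall, in front on the left. Leave alone.
- bin_mid (a point): Middle of a loose blue open bin 130 (x) by 100 (y) by 70 mm tall, in front on the right. Leave alone.
Mind the look-alikes: they are no part of the job. There is more than one size of the part that bears basket_grip; the job needs the largest.

How it is judged:
On the way, in this order (a step that is already met when the one before it is completed fails the run):
1. the basket is off the rack's prongs: its bar more than 60 mm from where it hung (distance between basket_bar and source_seat above 0.06 m), for 0.1 s.
2. the bar lies in both green prongs, within 10 mm in height and depth (x of basket_bar in the frame of target_seat between -0.01 and 0.01 m and z of basket_bar in the frame of target_seat between -0.01 and 0.01 m and y of basket_bar in the frame of target_seat between -0.02 and 0.02 m), for 0.2 s.
At the end, for the whole second after the job is handed in: The basket's bar rests in both green prongs (within 7 mm in depth and height of the seat, 20 mm along the bar, parallel to 0.08 rad), the basket hangs plumb to 0.15 rad, the bush stands in the tray, and tin, carton and bin are within 30 mm of where they were (x of basket_bar in the frame of target_seat between -0.007 and 0.007 m and z of basket_bar in the frame of target_seat between -0.007 and 0.007 m and y of basket_bar in the frame of target_seat between -0.02 and 0.02 m and angle between the y axis of basket_grip and the y axis of target_seat, either way round below 0.08 rad and angle between basket_grip's own z axis and vertical below 0.15 rad and angle between bush_mid's own z axis and vertical below 0.3 rad and z of bush_mid in the frame of basket_bar between -0.11 and -0.08 m and x of bush_mid in the frame of basket_bar between -0.04 and 0.04 m and y of bush_mid in the frame of basket_bar between -0.05 and 0.05 m and distance of each of tin_mid, carton_mid, bin_mid from where it was at the start of the episode below 0.03 m); the robot touches nothing.
It fails at once if the basket is tipped more than 0.35 rad (20 degrees) (angle between basket_grip's own z axis and vertical above 0.35 rad).
It fails at once if the basket is set down on the way: its tray lower than 25 mm above the table, or pressing on the tin, carton or bin with over 4 N (height (world z) of basket_bar below 0.145 m or contact force between basket and tin above 4 N or contact force between basket and carton above 4 N or contact force between basket and bin above 4 N).
It fails at once if the basket strikes the column or the rack harder than 40 N (contact force between basket and target above 40 N or contact force between basket and source above 40 N).
It fails at once if the bush tips over (angle between bush_mid's own z axis and vertical above 0.6 rad).
It fails at once if the tin, carton or bin is pushed more than 30 mm (distance of any of tin_mid, carton_mid, bin_mid from where it was at the start of the episode above 0.03 m).
It also fails if it takes over 51 s, if anything falls off the work surface, if the arm or the gripper's body presses on something with over 40 N, if the wrist force passes 120 N, or if a joint passes its speed limit or range.

### The arm

A 7-joint arm with a two-finger parallel gripper is mounted at the origin on the work surface. World frame = base frame: x ahead of the robot, y to its left, z up, the work surface at z = 0. Lengths are in m, angles in rad, forces in N, time in s.
With the tool pointing down it reaches from about 0.35 to 0.9 m from the base axis. Payload 8.1 kg.
Tool frame: the origin (TCP) lies at the very end of the fingers, on their centre line; the grasp point (between the pads) lies 19 mm behind it (arm.grip_depth is the distance from the TCP to the grasp point, in m); x points along the fingers, z is the direction in which the jaws open and shut, and the axes are right-handed (so a half turn about x gives the same grasp; the last joint's range is limited). The gripper opens to 92 mm and grips with 3 to 60 N. Pads are 19 mm wide; open, the fingers measure 130 mm over their backs; the gripper's body (75 mm by 190 mm) begins 47 mm behind the grasp point.
Start: joints at [1.015, 0.434, 0.025, 1.573, -0.012, 1.134, -0.075], TCP at [0.273, -0.562, 0.227] pointing down, gripper open.
Joint ranges: [-2.62, 2.62], [-0.44, 2.09], [-1.27, 1.32], [0.08, 2.57], [-1.32, 4.46], [0.12, 2], [-2.74, 2.74]. Speed limits (rad/s): [2.22, 2.22, 3.01, 3.01, 3.14, 3.14, 3.14].

### API

Orientations are given as a rotation vector (axis times angle).
In Python, from cell import status, cams, arm gives the robot as it stands. The module is installed in compiled form; this text tells all that it offers.
- The arm moves only by the tool step_arm, never from a script. Its argument "rows" is a list of rows, each a list of 7 numbers: the gripper command: -1 is fully open, 1 is shut, values between are in proportion, then the shift along the tool's x, y, z as a fraction of full scale, then the turn, a rotation vector about the tool's x, y, z as a fraction of full scale. In form: [[grip, x, y, z, rx, ry, rz], ...]. A call has 1 to 12 rows; each row is the pose to reach, as a shift and turn from the pose commanded when the call began, along the tool's axes at that moment; what a row does not reach only later rows make up. Full scale, the value 1, is 80 cm for a shift and 60 degrees for a turn. A row lasts 1/12 s, in which the tool goes at most 41.7 mm and 7.16 degrees, less where a joint would pass 70% of its speed; a pose out of reach is approached as far as the arm can. A call with a number of a shift or a turn outside -1 to 1 is refused whole. A call with a gripper value outside its range is refused whole. The fingers move at their own pace and stop on an object; "newtons" is the grip in N (left out, the last holds). Time passes only in rows, so rows that repeat a pose let the fingers close. It gives the time, the measured TCP pose, the force and the opening at its end, in the units of the state.
- status.observe(): the state, without advancing time (a new reading comes with each control period).
- cams.get_image(name): name is "scene" or "top" or "wrist"; returns a dict with "pixels" (480x640x3 uint8, red, green, blue), "range_z" (480x640 float32, m along the optical axis (not along the pixel's ray), 0 where there is no reading), "camera_matrix" (3x3 intrinsics, pixels), "eye" and "attitude" of the camera in the world; the wrist camera has in their place "tool_from_camera" (4x4, takes a point from camera to tool coordinates, whose origin is the TCP and whose axes are the tool frame's). Camera axes: x right, y down, z forward; pixel columns grow to the right and rows downward; lengths in m; the calibration is good to about 2 mm. A picture is of the moment at which its call begins: read the wrist's pose just before it.
- arm.sign_off(): hands the job in, once; it reports no verdict.
The state is a dict: "clock": time; "joints": joint angles; "dq": joint speeds; "joint_efforts": joint torques, N m; "position": TCP position; "ee_rot": TCP orientation; "force": force on the tool from outside, world axes, zero at the start; "ft_torque": the same for the moment, N m; "width": opening from 0.0 (shut) to 1.0 (fully open).
Only numpy, scipy, OpenCV 4.12 (cv2) and the standard library are available. Lean on these libraries where they do the work, as an engineer would, in place of code of your own. Each camera call takes 0.05 s, during which the arm holds its last target.

## Working session

There is one attempt and no reset: what is moved stays moved. The work goes in short steps, Python scripts to look and compute and a tool call to move; the robot and the scene stay as the last step left them, time stands still between calls to the robot, and variables do not carry over. Pictures are saved under pics/ and viewed, and the job is handed in when it is done.

Besides the shell and the picture viewer there is one more tool, called after "Call:" as a command line: name --pt "numbers of a row" for each row, then --argument value for the rest. step_arm: Moves the arm, as the interface text tells. Its arguments: {"type":"object","properties":{"rows":{"type":"array","items":{"type":"array","items":{"type":"number"}}},"newtons":{"type":"number"}},"required":["rows"]}

```bash
mkdir -p pics
cat > h.py <<'E'
import numpy as np, cv2
from scipy.spatial.transform import Rotation as R
from cell import status, cams, arm
def save(n,f):
    im=cams.get_image(n); cv2.imwrite('pics/'+f+'.png',im['pixels'][:,:,::-1]); np.savez('pics/'+f+'.npz',**{k:v for k,v in im.items()}); return im
E
python3 - <<'E'
from h import *
s=status.observe(); print(s); print(arm.grip_depth)
for n in('scene','top','wrist'):
    im=save(n,n+'0'); print(n,{k:(v if k not in('pixels','range_z') else None) for k,v in im.items()})
E
```

```text
{'clock': 0.0, 'joints': array([ 1.01537025,  0.43523131,  0.02497822,  1.5740814 , -0.0115724 ,
        1.133986  , -0.07511317]), 'dq': array([ 0.00027544,  0.00238674,  0.00051425, -0.00085525, -0.00099383,
       -0.00020895,  0.00039652]), 'joint_efforts': array([ 8.10121037e-04, -6.67842436e+01,  9.85311382e-01, -3.14449096e+01,
       -6.05119555e-02,  4.30754106e-02,  9.50753792e-05]), 'position': array([ 0.27316256, -0.56159003,  0.22594593]), 'ee_rot': array([ 0.87031065,  1.39144675, -0.86919573]), 'force': array([0.33715292, 0.3018033 , 0.21007893]), 'ft_torque': array([ 0.00435889, -0.05482302, -0.00334483]), 'width': 0.9977301452523163}
0.0188
scene {'pixels': None, 'range_z': None, 'camera_matrix': array([[446.23681282,   0.        , 317.43275986],
       [  0.        , 446.23681282, 246.55282178],
       [  0.        ,   0.        ,   1.        ]]), 'eye': array([1.29642285, 0.2213296 , 0.92517397]), 'attitude': array([-1.48472385, -2.03744321,  0.86944556])}
top {'pixels': None, 'range_z': None, 'camera_matrix': array([[475.39058176,   0.        , 323.08745171],
       [  0.        , 475.39058176, 246.78064743],
       [  0.        ,   0.        ,   1.        ]]), 'eye': array([0.53015432, 0.01502302, 1.50649359]), 'attitude': array([-2.18722085,  2.19060432, -0.0492224 ])}
wrist {'pixels': None, 'range_z': None, 'camera_matrix': array([[424.96896272,   0.        , 319.65508293],
       [  0.        , 424.96896272, 245.79819987],
       [  0.        ,   0.        ,   1.        ]]), 'tool_from_camera': array([[-3.94202052e-05, -3.06854936e-01,  9.51756296e-01,
        -1.57499387e-01],
       [-7.64774444e-04, -9.51756009e-01, -3.06854875e-01,
         8.34185289e-02],
       [ 9.99999707e-01, -7.39975175e-04, -1.97156396e-04,
         8.33830479e-04],
       [ 0.00000000e+00,  0.00000000e+00,  0.00000000e+00,
         1.00000000e+00]])}
```

View pics/scene0.png

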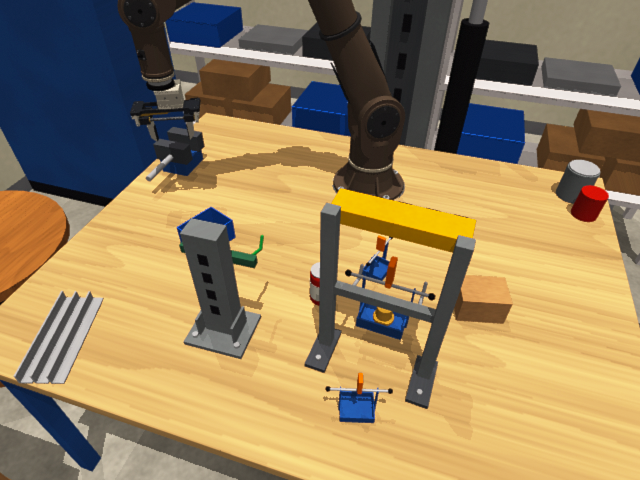

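View pics/top0.png

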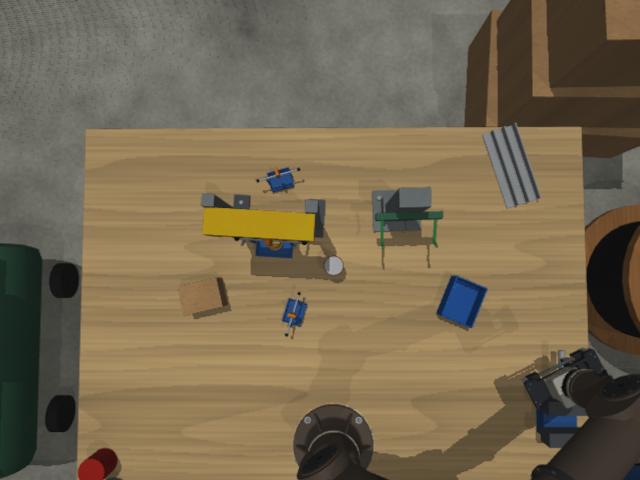

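View pics/wrist0.png

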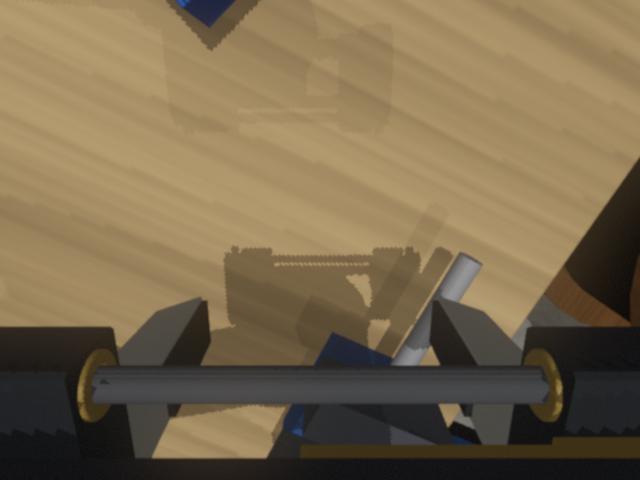

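The top view shows the beam at about (258,223) with the hung basket just below it at (275,245). The green prongs are at (382–436,215–247). The tin is at (334,266), the carton at (203,296) and the bin at (462,301). There are two small look-alike baskets, at (280,180) and (294,313). Next I'll get 3D points.

```bash
cat >> h.py <<'E'
def cloud(im,T=None):
    K=im['camera_matrix']; z=im['range_z'].astype(float)
    v,u=np.mgrid[0:480,0:640]
    P=np.stack([(u-K[0,2])*z/K[0,0],(v-K[1,2])*z/K[1,1],z],-1)
    if T is None:
        P=P@R.from_rotvec(im['attitude']).as_matrix().T+im['eye']
    else: P=P@T[:3,:3].T+T[:3,3]
    P[z<=0]=np.nan
    return P
def load(f): return dict(np.load('pics/'+f+'.npz'))
def mask(im,lo,hi):
    hsv=cv2.cvtColor(im['pixels'],cv2.COLOR_RGB2HSV); return cv2.inRange(hsv,np.array(lo),np.array(hi))>0
E
python3 - <<'E'
from h import *
cols={'yellow':((22,150,100),(32,255,255)),'orange':((4,180,90),(14,255,255)),'green':((55,100,30),(80,255,255)),'blue':((105,150,50),(125,255,255))}
for n in('top0','scene0'):
    im=load(n);P=cloud(im)
    for c,(lo,hi) in cols.items():
        m=mask(im,lo,hi)
        k,l,st,ce=cv2.connectedComponentsWithStats(m.astype(np.uint8))
        for i in range(1,k):
            if st[i,4]<20: continue
            p=P[l==i]; p=p[~np.isnan(p[:,0])]
            if len(p)==0: continue
            print(n,c,st[i],ce[i].round(),'med',np.median(p,0).round(3),'lo',np.percentile(p,2,axis=0).round(3),'hi',np.percentile(p,98,axis=0).round(3))
for name,f in(('top0',3),('scene0',3)):
    im=load(name)['pixels'][:,:,::-1]
    x0,y0,x1,y1={'top0':(170,150,370,300),'scene0':(290,180,490,430)}[name]
    cv2.imwrite('pics/%s_c.png'%name,cv2.resize(im[y0:y1,x0:x1],None,fx=f if name=='top0' else 2.4,fy=f if name=='top0' else 2.4,interpolation=cv2.INTER_CUBIC))
E
```

```text
top0 yellow [ 202  207  113   35 3108] [258. 224.] med [0.644 0.176 0.409] lo [0.611 0.051 0.404] hi [0.679 0.3   0.413]
top0 orange [265 239   5   7  26] [267. 242.] med [0.611 0.174 0.261] lo [0.606 0.169 0.238] hi [0.618 0.18  0.265]
top0 green [376 212  66  37 539] [408. 220.] med [ 0.679 -0.195  0.237] lo [ 0.607 -0.286  0.204] hi [ 0.69  -0.117  0.243]
top0 green [   0  244   41  234 5102] [ 15. 354.] med [ 0.216  1.219 -0.318] lo [-0.201  1.197 -0.444] hi [ 0.624  1.247 -0.275]
top0 green [ 29 299  10  10  35] [ 34. 303.] med [ 0.41   1.2   -0.404] lo [ 0.388  1.194 -0.446] hi [ 0.424  1.206 -0.377]
top0 green [ 20 453  12  14  59] [ 25. 459.] med [-0.202  1.205 -0.392] lo [-0.228  1.197 -0.435] hi [-0.168  1.217 -0.368]
top0 blue [280 168  10   5  25] [284. 170.] med [0.858 0.154 0.002] lo [ 0.853  0.14  -0.004] hi [0.863 0.167 0.014]
top0 blue [268 173  25  19 283] [281. 182.] med [0.819 0.164 0.003] lo [ 0.794  0.131 -0.003] hi [0.844 0.199 0.023]
top0 blue [255 242  38  16 373] [274. 250.] med [0.596 0.177 0.073] lo [0.58  0.124 0.067] hi [0.621 0.227 0.103]
top0 blue [ 43
[... 2507 characters left out ...]
] [217. 220.] med [ 0.392 -0.389  0.049] lo [ 0.37  -0.433  0.009] hi [ 0.428 -0.324  0.071]
scene0 blue [177 221  11  14  49] [181. 227.] med [ 0.477 -0.453  0.067] lo [ 0.453 -0.459  0.054] hi [ 0.492 -0.445  0.073]
scene0 blue [363 245  25  35 408] [377. 267.] med [0.411 0.122 0.008] lo [0.371 0.089 0.   ] hi [0.452 0.146 0.073]
scene0 blue [356 302  52  37 829] [380. 322.] med [0.648 0.171 0.08 ] lo [0.6   0.122 0.071] hi [0.673 0.228 0.103]
scene0 blue [   1  381   99   89 2343] [ 57. 425.] med [ 0.953 -0.714 -0.419] lo [ 0.92  -0.756 -0.724] hi [ 0.966 -0.71  -0.172]
scene0 blue [ 339  391   37   31 1010] [356. 406.] med [0.827 0.167 0.004] lo [0.794 0.131 0.   ] hi [0.865 0.204 0.024]
```

View pics/scene0_c.png

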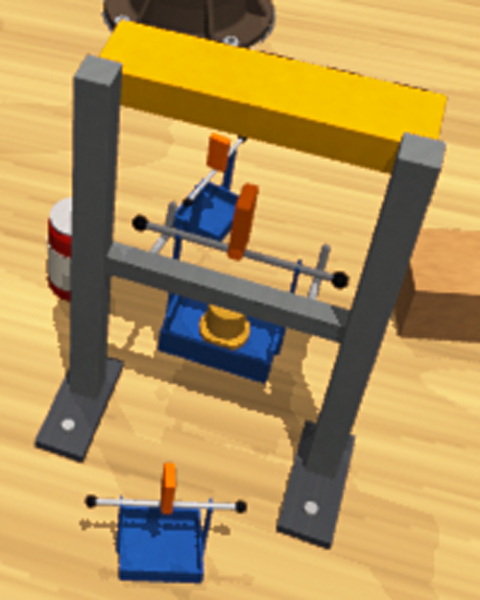

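View pics/top0_c.png

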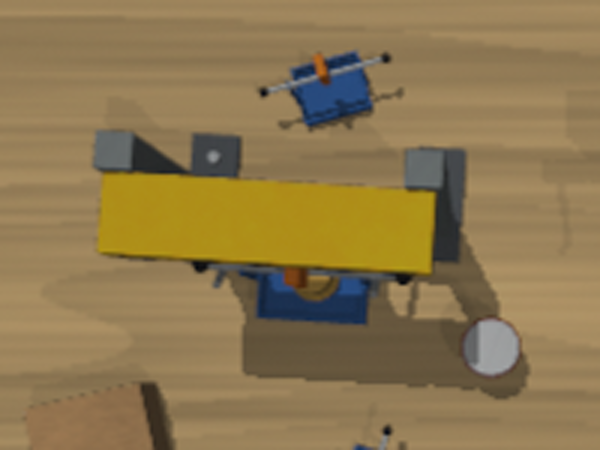

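Run:
```python
from h import *
for n in('top0','scene0'):
    im=load(n);P=cloud(im)
    m=mask(im,(22,150,100),(32,255,255))&(P[:,:,2]>0.4)
    r=cv2.minAreaRect((P[m][:,:2]*1000).astype(np.float32)); print(n,'beam',r)
    d=P[m][:,:2];c=d.mean(0);
    m=mask(im,(50,80,20),(85,255,255))&(P[:,:,0]>0.5)&(P[:,:,0]<0.8)&(P[:,:,2]>0.1)
    p=P[m]
    q=p[(p[:,0]>0.665)]
    r=cv2.minAreaRect((q[:,:2]*1000).astype(np.float32)); print(n,'crossbar',r, np.median(q[:,2]))
    # column top grey
    m=(np.abs(P[:,:,2]-0.33)<0.012)&(P[:,:,1]<-0.1)&(P[:,:,0]>.6)&(P[:,:,0]<.85); 
    r=cv2.minAreaRect((P[m][:,:2]*1000).astype(np.float32)); print(n,'column',r,m.sum())
    f=p[p[:,0]<=0.665]
    o=f[np.argsort(f[:,0])]; print(o[::max(1,len(o)//40)].round(3).tolist())
    # basket: plate, balls
    m=mask(im,(4,180,90),(14,255,255))&(np.abs(P[:,:,0]-.625)<.03)&(P[:,:,2]>.15); print('plate',np.c_[np.argwhere(m)[:,::-1],P[m].round(3)][::6].tolist())
    v=im['pixels'].max(-1)<50
    m=v&(np.abs(P[:,:,0]-.62)<.05)&(P[:,:,2]>.15)&(P[:,:,2]<.22)&(np.abs(P[:,:,1]-.17)<.12)
    k,l,st,ce=cv2.connectedComponentsWithStats(m.astype(np.uint8))
    for i in range(1,k):
        if st[i,4]>5: print('black',ce[i].round(),st[i,4],np.median(P[l==i],0).round(3))
```

```text
top0 beam ((644.7491455078125, 175.8341522216797), (259.0479736328125, 65.14141082763672), 86.35839080810547)
top0 crossbar ((679.6533203125, -201.7987518310547), (27.35858726501465, 175.1243896484375), 0.7167171835899353) 0.23755186409535356
top0 column ((719.1671142578125, -202.79171752929688), (50.48627853393555, 80.51444244384766), 1.524627685546875) 660
[[0.597, -0.134, 0.226], [0.599, -0.131, 0.228], [0.602, -0.277, 0.225], [0.602, -0.131, 0.226], [0.605, -0.275, 0.222], [0.605, -0.132, 0.221], [0.607, -0.277, 0.223], [0.608, -0.135, 0.216], [0.611, -0.274, 0.214], [0.611, -0.133, 0.214], [0.613, -0.276, 0.215], [0.614, -0.134, 0.207], [0.617, -0.276, 0.206], [0.617, -0.134, 0.202], [0.619, -0.276, 0.207], [0.62, -0.274, 0.202], [0.623, -0.134, 0.205], [0.623, -0.274, 0.2], [0.624, -0.275, 0.212], [0.625, -0.131, 0.206], [0.628, -0.278, 0.207], [0.628, -0.276, 0.206], [0.628, -0.274, 0.203], [0.63, -0.276, 0.207], [0.631, -0.131, 0.206], [0.633, -0.133, 0.214], [0.633, -0.276, 0.206], [0.636, -0.278, 0.208], [0.636, -0.277, 0.202], [0.638, -0.275, 0.209], [0.638, -0.133, 0.212]
[... 3319 characters left out ...]
3.0, 274.0, 0.635, 0.182, 0.237], [391.0, 275.0, 0.642, 0.179, 0.239], [388.0, 276.0, 0.64, 0.173, 0.233], [386.0, 277.0, 0.64, 0.169, 0.228], [392.0, 277.0, 0.639, 0.182, 0.232], [390.0, 278.0, 0.637, 0.178, 0.225], [388.0, 279.0, 0.639, 0.174, 0.223], [386.0, 280.0, 0.641, 0.17, 0.22], [392.0, 280.0, 0.632, 0.182, 0.215], [389.0, 281.0, 0.639, 0.177, 0.218], [388.0, 282.0, 0.64, 0.175, 0.215], [386.0, 283.0, 0.639, 0.171, 0.209], [385.0, 284.0, 0.638, 0.169, 0.204], [391.0, 284.0, 0.639, 0.182, 0.21], [390.0, 285.0, 0.639, 0.18, 0.206], [390.0, 286.0, 0.641, 0.181, 0.205], [389.0, 288.0, 0.639, 0.179, 0.196]]
black [348. 273.] 24 [0.622 0.083 0.195]
black [431. 296.] 29 [0.634 0.269 0.194]
```

Rack seat is about (0.6235, 0.177) with yaw -0.064. Target seat is about (0.620, -0.2035) with yaw near +0.02. The plate top at 0.262, the beam at 260 × 65 mm and the prong spacing of 144 mm all match the given sizes. Next I'll write a move planner.

```bash
cat >> h.py <<'E'
def rel(pos,Rg,frm=None):
    """fractions to reach world pose pos,Rg (matrix) from the state pose"""
    if frm is None:
        s=status.observe(); p0=s['position']; R0=R.from_rotvec(s['ee_rot']).as_matrix()
    else: p0,R0=frm
    d=R0.T@(np.array(pos)-p0)/0.8
    w=R.from_matrix(R0.T@Rg).as_rotvec()/np.radians(60)
    return np.r_[d,w]
def goal(yaw,lean,flip=1):
    """tool x forward/down leaning; lean from vertical; z along +-rack y"""
    xh=np.array([np.cos(yaw),np.sin(yaw),0]); yh=np.array([-np.sin(yaw),np.cos(yaw),0])
    x=np.sin(lean)*xh-np.cos(lean)*np.array([0,0,1.]); z=flip*yh
    return np.stack([x,np.cross(z,x),z],1)
E
python3 - <<'E'
from h import *
s=status.observe(); R0=R.from_rotvec(s['ee_rot']).as_matrix(); print(R0.round(3))
for f in(1,-1):
    G=goal(-0.064,np.radians(38),f); print(G.round(3)); print(rel([0.45,0.0,0.4],G).round(3))
im=load('top0');P=cloud(im)
print('tin',P[266,334],'carton',P[296,203],'bin',P[301,462])
E
```

```text
[[-0.001  0.899  0.437]
 [ 0.001  0.437 -0.899]
 [-1.    -0.    -0.001]]
[[ 0.614 -0.786  0.064]
 [-0.039  0.05   0.998]
 [-0.788 -0.616  0.   ]]
[-0.217  0.506 -0.535 -2.387 -0.822 -0.219]
[[ 0.614  0.786 -0.064]
 [-0.039 -0.05  -0.998]
 [-0.788  0.616 -0.   ]]
[-0.217  0.506 -0.535  0.475 -0.165  0.619]
tin [ 0.55019049 -0.00338971  0.10571043] carton [0.46120614 0.38941726 0.07793098] bin [ 0.44162521 -0.40466158  0.00839207]
```

Run:
```python
from h import *
s=status.observe(); R0=R.from_rotvec(s['ee_rot']).as_matrix()
G=R.from_rotvec([0,0,np.radians(60)]).as_matrix()@R0
print(rel([0.40,-0.30,0.40],G).round(3))
```

```text
[-0.217  0.286 -0.225 -1.    -0.    -0.001]
```

Call:
step_arm --pt "-1 -0.08 0.1 -0.08 -0.3 0 0" --pt "-1 -0.15 0.2 -0.15 -0.6 0 0" --pt "-1 -0.22 0.28 -0.22 -1 0 0" --pt "-1 -0.22 0.28 -0.22 -1 0 0" --pt "-1 -0.22 0.28 -0.22 -1 0 0" --pt "-1 -0.22 0.28 -0.22 -1 0 0" --pt "-1 -0.22 0.28 -0.22 -1 0 0" --pt "-1 -0.22 0.28 -0.22 -1 0 0" --pt "-1 -0.22 0.28 -0.22 -1 0 0" --pt "-1 -0.22 0.28 -0.22 -1 0 0" --pt "-1 -0.22 0.28 -0.22 -1 0 0" --pt "-1 -0.22 0.28 -0.22 -1 0 0"

```text
clock: 1.15
position: [0.3969, -0.3068, 0.4018]
ee_rot: [0.059, 1.572, -0.058]
force: [0.5, -0.5, 0.1]
width: 1.003
```

Run:
```python
from h import *
s=status.observe(); print(s['position'],s['joints'].round(3),s['clock']);R0=R.from_rotvec(s['ee_rot']).as_matrix(); print(R0.round(3))
G=R.from_rotvec([0,0,np.radians(55)]).as_matrix()@R0
print(rel([0.42,0.0,0.40],G).round(3), rel([0.42,0.0,0.40],goal(-.064,np.radians(38))).round(3))
```

```text
[ 0.39685812 -0.30679422  0.4017633 ] [ 0.786  0.153 -0.277  1.541  0.042  1.455  0.432] 1.15
[[-0.002  0.075  0.997]
 [ 0.     0.997 -0.075]
 [-1.     0.    -0.002]]
[ 0.002  0.385  0.    -0.917  0.    -0.002] [ 0.002  0.385  0.    -1.449 -0.5   -0.495]
```

Call:
step_arm --pt "-1 0 0.05 0 -0.12 0 0" --pt "-1 0 0.1 0 -0.24 0 0" --pt "-1 0 0.15 0 -0.36 0 0" --pt "-1 0 0.2 0 -0.48 0 0" --pt "-1 0 0.25 0 -0.6 0 0" --pt "-1 0 0.3 0 -0.72 0 0" --pt "-1 0 0.34 0 -0.84 0 0" --pt "-1 0 0.38 0 -0.95 0 0" --pt "-1 0 0.38 0 -0.95 0 0" --pt "-1 0 0.38 0 -0.95 0 0" --pt "-1 0 0.38 0 -0.95 0 0" --pt "-1 0 0.38 0 -0.95 0 0"

```text
clock: 2.15
position: [0.4194, -0.0045, 0.4022]
ee_rot: [-0.717, 1.45, 0.718]
force: [-0.1, -1.5, 0.5]
width: 1.002
```

Run:
```python
from h import *
s=status.observe(); print(s['position'],s['joints'].round(3),s['clock']);R0=R.from_rotvec(s['ee_rot']).as_matrix(); print(R0.round(3))
print(rel([0.43,0.18,0.36],goal(-.064,np.radians(38))).round(3))
```

```text
[ 0.4193598  -0.00449477  0.40220339] [ 0.488  0.029 -0.609  1.68   0.017  1.439  0.796] 2.15
[[-0.001 -0.795  0.607]
 [-0.     0.607  0.795]
 [-1.     0.001 -0.001]]
[ 0.053  0.129  0.191 -0.54  -0.187 -0.616]
```

Call:
step_arm --pt "-1 0.01 0.03 0.04 -0.09 -0.03 -0.1" --pt "-1 0.02 0.05 0.08 -0.18 -0.06 -0.2" --pt "-1 0.03 0.08 0.12 -0.27 -0.09 -0.3" --pt "-1 0.04 0.1 0.16 -0.36 -0.12 -0.41" --pt "-1 0.053 0.129 0.191 -0.45 -0.15 -0.51" --pt "-1 0.053 0.129 0.191 -0.54 -0.187 -0.616" --pt "-1 0.053 0.129 0.191 -0.54 -0.187 -0.616" --pt "-1 0.053 0.129 0.191 -0.54 -0.187 -0.616" --pt "-1 0.053 0.129 0.191 -0.54 -0.187 -0.616" --pt "-1 0.053 0.129 0.191 -0.54 -0.187 -0.616" --pt "-1 0.053 0.129 0.191 -0.54 -0.187 -0.616" --pt "-1 0.053 0.129 0.191 -0.54 -0.187 -0.616"

```text
clock: 3.15
position: [0.4304, 0.1815, 0.3611]
ee_rot: [-1.422, 0.748, 0.661]
force: [-0.2, 0.8, 0.2]
width: 0.999
```

Run:
```python
from h import *
s=status.observe(); print(s['position'],s['joints'].round(3),s['clock']);R0=R.from_rotvec(s['ee_rot']).as_matrix(); print(R0.round(3))
print(rel([0.561,0.1805,0.3176],goal(-.064,np.radians(38))).round(3))
save('wrist','wrist1')
```

```text
[0.43042371 0.18146233 0.36105662] [ 0.261 -0.253 -0.911  2.126  0.366  0.697  0.597] 3.15
[[ 0.615 -0.786  0.062]
 [-0.036  0.051  0.998]
 [-0.788 -0.616  0.003]]
[ 0.143 -0.095  0.009 -0.     0.003  0.   ]
```

View pics/wrist1.png

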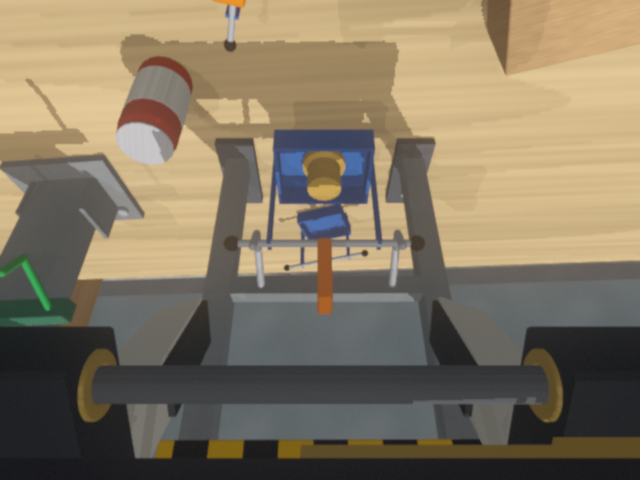

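The wrist view is upside down. It shows the hung basket's plate at (325,275), the bar between the balls at (231,243) and (417,243), and the bush at (324,170). I'll measure it.

```bash
cat >> h.py <<'E'
def wcloud(im,s):
    T=np.eye(4);T[:3,:3]=R.from_rotvec(s['ee_rot']).as_matrix();T[:3,3]=s['position']
    return cloud(im,T@im['tool_from_camera'])
E
cat > meas.py <<'E'
from h import *
import sys
def plate(f):
    s=status.observe(); im=save('wrist',f); P=wcloud(im,s)
    m=mask(im,(4,150,80),(15,255,255))&(np.arange(480)[:,None]>200)&(P[:,:,2]>.17)
    p=P[m]; print('plate',len(p),np.percentile(p,[3,50,97],axis=0).round(4).tolist())
    v=(im['pixels'].max(-1)<60)&(P[:,:,2]>.17)&(P[:,:,2]<.3)&(P[:,:,0]>.55)
    k,l,st,ce=cv2.connectedComponentsWithStats(v.astype(np.uint8))
    for i in range(1,k):
        if st[i,4]>40: print('black',ce[i].round(1),st[i,4],np.median(P[l==i],0).round(4))
    return im,P
if __name__=='__main__': plate(sys.argv[1])
E
python3 meas.py wrist2
```

```text
plate 993 [[0.6043, 0.1683, 0.1989], [0.606, 0.174, 0.2392], [0.6305, 0.1799, 0.2615]]
```

Call:
step_arm --pt "-1 0.03 -0.02 0 0 0 0" --pt "-1 0.06 -0.04 0 0 0 0" --pt "-1 0.09 -0.06 0.005 0 0 0" --pt "-1 0.12 -0.08 0.005 0 0 0" --pt "-1 0.143 -0.095 0.009 0 0.003 0" --pt "-1 0.143 -0.095 0.009 0 0.003 0" --pt "-1 0.143 -0.095 0.009 0 0.003 0"

```text
clock: 3.83
position: [0.5604, 0.1809, 0.3155]
ee_rot: [-1.423, 0.752, 0.662]
force: [0.2, 0.1, 0.7]
width: 1.0
```

```bash
python3 meas.py wrist3; python3 -c "
from h import *
s=status.observe(); print(s['position'],s['joints'].round(3),s['clock'])
print(rel([0.635,0.1758,0.223],goal(-.064,np.radians(38))).round(4))"
```

```text
plate 1911 [[0.6045, 0.1681, 0.214], [0.606, 0.1742, 0.248], [0.6325, 0.1802, 0.2615]]
[0.55967351 0.1813672  0.31638427] [ 0.356  0.155 -1.102  2.026  0.929  0.752  0.19 ] 3.8833
[ 0.1501 -0.0027 -0.0011  0.0025  0.0013 -0.0008]
```

View pics/wrist3.png

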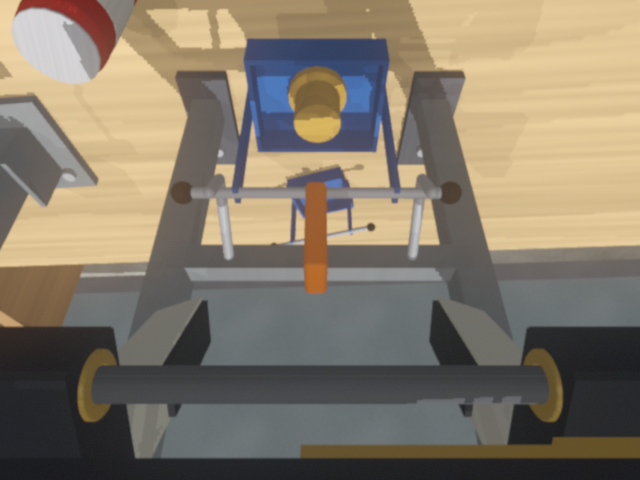

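Plate measured at (0.623, 0.1742, 0.2345). Joint 3 is nearing its limit, so I'll step in and watch it.

Call:
step_arm --pt "-1 0.02 -0.0015 -0.003 0.0025 0.001 0" --pt "-1 0.04 -0.0015 -0.003 0.0025 0.001 0" --pt "-1 0.055 -0.0015 -0.003 0.0025 0.001 0" --pt "-1 0.07 -0.0015 -0.003 0.0025 0.001 0" --pt "-1 0.07 -0.0015 -0.003 0.0025 0.001 0"

```text
clock: 4.3
position: [0.5948, 0.1756, 0.273]
ee_rot: [-1.425, 0.752, 0.657]
force: [0.2, -0.3, 0.1]
width: 0.999
```

```bash
python3 meas.py wrist4; python3 -c "
from h import *
s=status.observe(); print(s['position'],s['joints'].round(3),s['clock'])
print(rel([0.635,0.1737,0.223],goal(-.064,np.radians(38))).round(4))"
```

```text
plate 3451 [[0.6045, 0.1681, 0.2017], [0.6059, 0.1741, 0.2418], [0.6306, 0.1802, 0.2614]]
black [446.6 339.8] 1431 [0.5821 0.2215 0.2875]
black [192.7 340.7] 1384 [0.5763 0.1296 0.2877]
[0.59439973 0.17631682 0.27380793] [ 0.267  0.275 -1.026  2.04   1.123  0.752  0.037] 4.35
[ 0.0814 -0.0009  0.0001  0.0012 -0.0011  0.001 ]
```

Call:
step_arm --pt "-1 0.015 -0.001 0 0 0 0" --pt "-1 0.03 -0.001 0 0 0 0" --pt "-1 0.045 -0.001 0 0 0 0" --pt "-1 0.06 -0.001 0 0 0 0" --pt "-1 0.07 -0.001 0 0 0 0" --pt "-1 0.08 -0.001 0 0 0 0" --pt "-1 0.08 -0.001 0 0 0 0" --pt "-1 0.08 -0.001 0 0 0 0"

```text
clock: 5.02
position: [0.6348, 0.174, 0.2243]
ee_rot: [-1.425, 0.75, 0.658]
force: [-1.2, 0.2, 0.2]
width: 1.001
```

```bash
python3 meas.py wrist5; python3 -c "
from h import *
save('scene','scene5')
s=status.observe(); print(s['position'],s['joints'].round(3),s['clock'])
print(rel([0.635,0.1737,0.223],goal(-.064,np.radians(38))).round(4))"
```

```text
plate 5585 [[0.6045, 0.1681, 0.1981], [0.6058, 0.1743, 0.2308], [0.6284, 0.1805, 0.2613]]
black [449.5 346. ] 1298 [0.6188 0.2199 0.2416]
black [213.  435.8] 22312 [0.5541 0.1303 0.2858]
black [586.2 383.9] 10899 [0.5614 0.2315 0.2729]
black [188.6 349.1] 1114 [0.6119 0.1282 0.243 ]
black [173.3 408.9] 104 [0.6095 0.1281 0.264 ]
black [466.1 409.6] 93 [0.6156 0.2208 0.2642]
[0.63478306 0.17424792 0.2246937 ] [ 0.193  0.402 -0.942  2.035  1.311  0.75  -0.098] 5.1167
[ 0.0019  0.0011 -0.0007  0.001  -0.0002  0.0021]
```

View pics/wrist5.png

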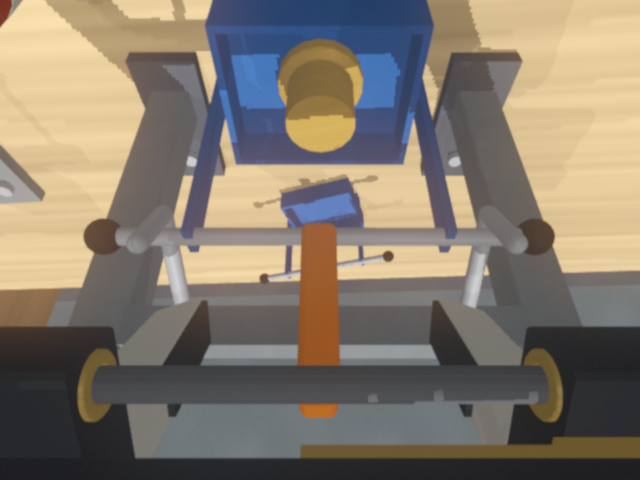

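View pics/scene5.png

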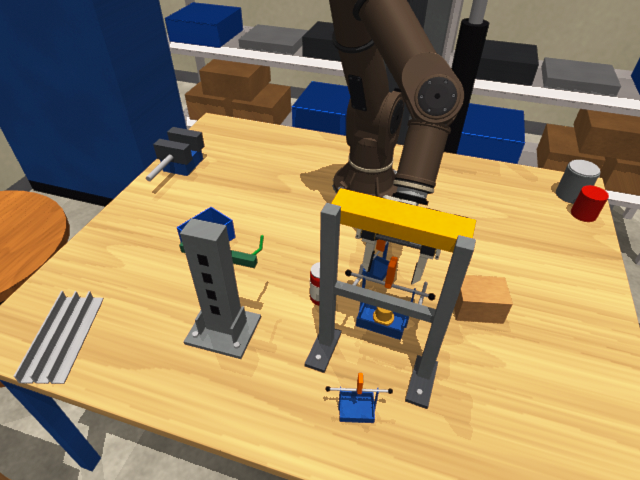

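The plate (columns 300–338) sits centred between the fingers. Closing.

Call:
step_arm --pt "0 0 0 0 0 0 0" --pt "0.3 0 0 0 0 0 0" --pt "0.5 0 0 0 0 0 0" --pt "0.6 0 0 0 0 0 0" --pt "0.7 0 0 0 0 0 0" --pt "0.8 0 0 0 0 0 0" --pt "1 0 0 0 0 0 0" --pt "1 0 0 0 0 0 0" --pt "1 0 0 0 0 0 0" --pt "1 0 0 0 0 0 0" --pt "1 0 0 0 0 0 0" --pt "1 0 0 0 0 0 0" --newtons 40

```text
clock: 6.12
position: [0.635, 0.1738, 0.2239]
ee_rot: [-1.425, 0.751, 0.658]
force: [0.2, -0.1, -0.5]
width: 0.18
```

```bash
python3 meas.py wrist6; python3 -c "
from h import *
s=status.observe(); print(s['position'],s['joints'].round(3),s['clock'],s['width'],s['force'])
R0=R.from_rotvec(s['ee_rot']).as_matrix(); print(R0.round(4).tolist())"
```

```text
plate 5723 [[0.6045, 0.1679, 0.1983], [0.6059, 0.1742, 0.2311], [0.6284, 0.1805, 0.2613]]
black [198.2 389.2] 15607 [0.5554 0.1539 0.2738]
black [346.  347.7] 360 [0.6084 0.1832 0.2449]
black [440.7 382.6] 15242 [0.5581 0.2018 0.2727]
black [292.4 351.1] 251 [0.6048 0.1659 0.2471]
black [290.4 409.7] 66 [0.6116 0.165  0.264 ]
black [348.7 409.8] 61 [0.6125 0.1835 0.2641]
black [360.1 468.3] 11602 [0.5532 0.1859 0.287 ]
[0.63500837 0.17372671 0.22392154] [ 0.192  0.403 -0.941  2.035  1.312  0.75  -0.099] 6.1667 0.14938542562883853 [-0.2789439  -0.1566252   0.47248684]
[[0.6155, -0.7855, 0.0639], [-0.0404, 0.0495, 0.998], [-0.7871, -0.6169, -0.0013]]
```

View pics/wrist6.png

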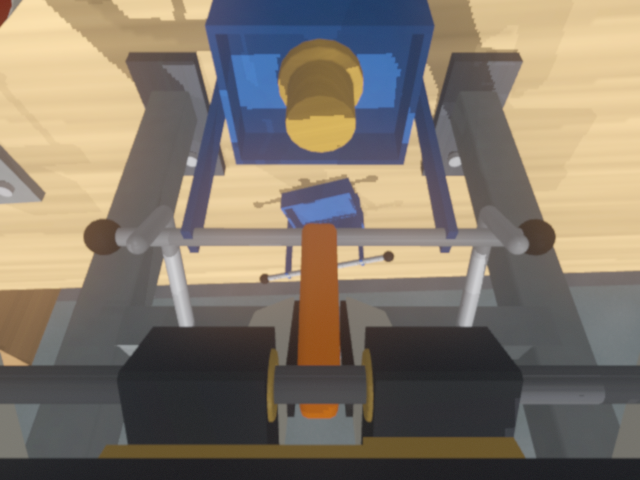

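Call:
step_arm --pt "1 0 0 0 0 0 0" --pt "1 0 0 0 0 0 0" --pt "1 0 0 0 0 0 0" --pt "1 -0.002 -0.002 0 0 0 0" --pt "1 -0.005 -0.004 0 0 0 0" --pt "1 -0.009 -0.007 0 0 0 0" --pt "1 -0.014 -0.011 0 0 0 0" --pt "1 -0.02 -0.0155 0 0 0 0" --pt "1 -0.026 -0.02 0 0 0 0" --pt "1 -0.031 -0.024 0 0 0 0" --pt "1 -0.034 -0.027 0 0 0 0" --pt "1 -0.036 -0.028 0 0 0 0" --newtons 45

```text
clock: 7.17
position: [0.6352, 0.1739, 0.2614]
ee_rot: [-1.425, 0.75, 0.657]
force: [0.0, -0.8, -6.3]
width: 0.151
```

```bash
python3 meas.py wrist7; python3 -c "
from h import *
s=status.observe(); print(s['position'],s['joints'].round(3),s['clock'],s['width'],s['force'])
R0=R.from_rotvec(s['ee_rot']).as_matrix(); print(R0.round(4).tolist())
save('scene','scene7')"
```

```text
plate 5758 [[0.6047, 0.1682, 0.2357], [0.6061, 0.1746, 0.2685], [0.6282, 0.181, 0.2987]]
black [344. 345.] 214 [0.6057 0.1826 0.2837]
black [295.1 345.9] 198 [0.6044 0.1666 0.2839]
black [216.5 335.2] 1913 [0.5591 0.155  0.2975]
black [423.1 335.4] 1940 [0.562  0.2005 0.2976]
[0.63506194 0.17391971 0.261362  ] [ 0.24   0.355 -0.983  1.987  1.192  0.764  0.03 ] 7.2167 0.15293748318761508 [-0.318732   -0.24234171 -6.22216283]
[[0.6163, -0.7849, 0.0639], [-0.0402, 0.0497, 0.998], [-0.7865, -0.6176, -0.0009]]
```

View pics/wrist7.png

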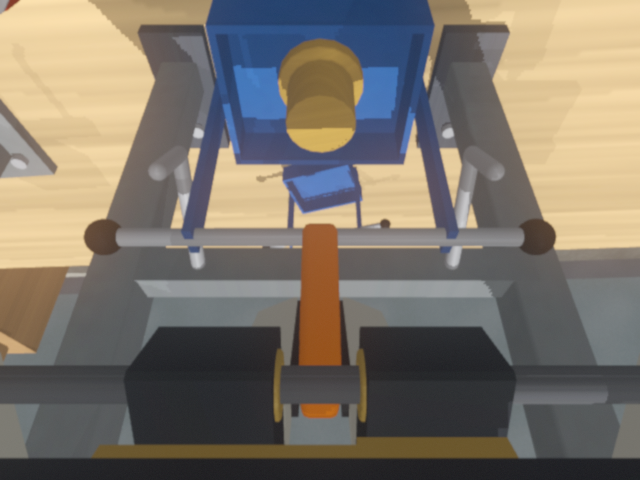

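Lifted 37 mm and level, about 6.2 N of load. Now out to the front.

Call:
step_arm --pt "1 -0.002 0.002 0 0 0 0" --pt "1 -0.005 0.006 0 0 0 0" --pt "1 -0.01 0.013 0 0 0 0" --pt "1 -0.017 0.022 0 0 0 0" --pt "1 -0.025 0.032 0 0 0 0" --pt "1 -0.033 0.042 0 0 0 0" --pt "1 -0.041 0.052 0 0 0 0" --pt "1 -0.049 0.062 0 0 0 0" --pt "1 -0.056 0.071 0 0 0 0" --pt "1 -0.062 0.078 0 0 0 0" --pt "1 -0.065 0.082 0 0 0 0" --pt "1 -0.066 0.084 0 0 0 0"

```text
clock: 8.27
position: [0.549, 0.1795, 0.2608]
ee_rot: [-1.426, 0.75, 0.657]
force: [0.2, 0.6, -7.9]
width: 0.151
```

```bash
python3 meas.py wrist8; python3 -c "
from h import *
s=status.observe(); print(s['position'],s['joints'].round(3),s['clock'],s['width'],s['force'])
R0=R.from_rotvec(s['ee_rot']).as_matrix(); print(R0.round(4).tolist())
print(rel(s['position']+[0,0,.04],R0).round(4))
print(rel([0.537,0.08,.301],R0).round(4),rel([0.537,0.0,.301],goal(-.02,np.radians(38))).round(4))
save('scene','scene8')"
```

```text
plate 5370 [[0.5185, 0.1738, 0.235], [0.5198, 0.1804, 0.2662], [0.5225, 0.1866, 0.2879]]
[0.54914334 0.17941303 0.26069958] [ 0.252  0.216 -1.045  2.133  1.13   0.726 -0.056] 8.3167 0.15153185503488284 [-0.15035922 -0.08803171 -7.67685884]
[[0.616, -0.7852, 0.0634], [-0.0402, 0.049, 0.998], [-0.7868, -0.6173, -0.0014]]
[-0.0393 -0.0309 -0.0001  0.      0.      0.    ]
[-0.044  -0.0253 -0.125   0.      0.      0.    ] [-0.04   -0.0302 -0.2248 -0.0318 -0.0266  0.0019]
```

View pics/scene8.png

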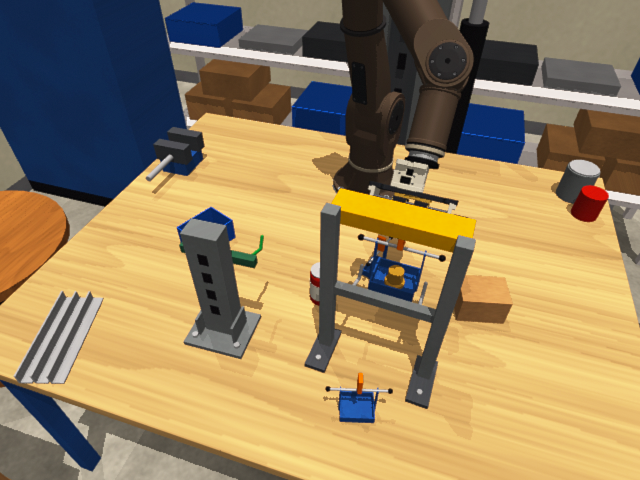

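Call:
step_arm --pt "1 -0.002 -0.002 0 0 0 0" --pt "1 -0.006 -0.005 0 0 0 0" --pt "1 -0.012 -0.009 -0.001 0 0 0" --pt "1 -0.019 -0.015 -0.003 0 0 0" --pt "1 -0.026 -0.02 -0.007 0 0 0" --pt "1 -0.033 -0.026 -0.013 0 0 0" --pt "1 -0.039 -0.03 -0.021 0 0 0" --pt "1 -0.043 -0.033 -0.03 0 0 0" --pt "1 -0.044 -0.035 -0.038 0 0 0" --pt "1 -0.045 -0.035 -0.044 0 0 0" --pt "1 -0.045 -0.035 -0.048 0 0 0" --pt "1 -0.045 -0.035 -0.05 0 0 0"

```text
clock: 9.37
position: [0.5469, 0.1388, 0.3062]
ee_rot: [-1.425, 0.752, 0.657]
force: [0.2, 0.0, -7.3]
width: 0.149
```

```bash
python3 meas.py wrist9; python3 -c "
from h import *
s=status.observe(); print(s['position'],s['joints'].round(3),s['clock'],s['width'],s['force'])
R0=R.from_rotvec(s['ee_rot']).as_matrix(); print(R0.round(4).tolist())
print(rel([0.535,0.03,.306],goal(-.03,np.radians(38))).round(4))"
```

```text
plate 5358 [[0.5164, 0.1331, 0.2803], [0.5177, 0.1397, 0.3115], [0.5202, 0.1459, 0.3333]]
[0.54680293 0.1387295  0.30604737] [ 0.47   0.08  -1.083  2.101  0.858  0.622  0.295] 9.4167 0.14951722215659316 [ 0.9061161  -0.69870395 -6.82708126]
[[0.6154, -0.7856, 0.0644], [-0.0411, 0.0496, 0.9979], [-0.7872, -0.6167, -0.0017]]
[-0.0034  0.0049 -0.1366 -0.0249 -0.0216  0.0013]
```

Now going lateral over the tin, with the tray bottom at about 0.15.

Call:
step_arm --pt "1 0 0 -0.003 0 0 0" --pt "1 0 0.001 -0.009 -0.002 -0.001 0" --pt "1 -0.001 0.001 -0.018 -0.004 -0.003 0" --pt "1 -0.001 0.002 -0.03 -0.006 -0.005 0" --pt "1 -0.002 0.002 -0.045 -0.009 -0.008 0" --pt "1 -0.002 0.003 -0.06 -0.012 -0.01 0" --pt "1 -0.003 0.004 -0.075 -0.015 -0.013 0.001" --pt "1 -0.003 0.004 -0.09 -0.018 -0.015 0.001" --pt "1 -0.003 0.005 -0.105 -0.02 -0.017 0.001" --pt "1 -0.003 0.005 -0.12 -0.022 -0.019 0.001" --pt "1 -0.003 0.005 -0.13 -0.024 -0.021 0.001" --pt "1 -0.003 0.005 -0.136 -0.025 -0.022 0.001"

```text
clock: 10.42
position: [0.5347, 0.0296, 0.3053]
ee_rot: [-1.439, 0.729, 0.686]
force: [1.1, 0.2, -7.2]
width: 0.149
```

```bash
python3 meas.py wrist10; python3 -c "
from h import *
s=status.observe(); print(s['position'],s['joints'].round(3),s['clock'],s['width'],s['force'])
R0=R.from_rotvec(s['ee_rot']).as_matrix(); print(R0.round(4).tolist())
print(rel([0.535,-0.09,.306],goal(0,np.radians(38))).round(4))"
```

```text
plate 5394 [[0.5042, 0.023, 0.2794], [0.5055, 0.0295, 0.3106], [0.5082, 0.0358, 0.3325]]
[0.53465994 0.02892403 0.30516925] [ 0.664 -0.064 -0.863  2.187  0.287  0.364  1.092] 10.4667 0.15072384891819626 [ 0.01831841 -1.49013381 -7.27573179]
[[0.6148, -0.7881, 0.0304], [-0.0193, 0.0235, 0.9995], [-0.7885, -0.6151, -0.0007]]
[ 0.0023 -0.0045 -0.1486 -0.0224 -0.0184 -0.0007]
```

Call:
step_arm --pt "1 0 0 -0.003 0 0 0" --pt "1 0 -0.001 -0.008 -0.001 -0.001 0" --pt "1 0.001 -0.001 -0.016 -0.003 -0.002 0" --pt "1 0.001 -0.002 -0.025 -0.004 -0.003 0" --pt "1 0.001 -0.002 -0.034 -0.005 -0.004 0" --pt "1 0.001 -0.002 -0.043 -0.006 -0.005 0" --pt "1 0.001 -0.003 -0.051 -0.008 -0.006 0" --pt "1 0.001 -0.003 -0.058 -0.009 -0.007 0" --pt "1 0.001 -0.003 -0.063 -0.01 -0.008 0" --pt "1 0.001 -0.003 -0.066 -0.01 -0.008 0" --pt "1 0.001 -0.003 -0.067 -0.01 -0.008 0"

```text
clock: 11.38
position: [0.536, -0.0224, 0.3063]
ee_rot: [-1.445, 0.718, 0.697]
force: [-0.3, -0.2, -7.9]
width: 0.148
```

```bash
python3 meas.py wrist11; python3 -c "
from h import *
s=status.observe(); print(s['position'],s['joints'].round(3),s['clock'],s['width'],s['force'])
R0=R.from_rotvec(s['ee_rot']).as_matrix(); print(R0.round(4).tolist())
print(rel([0.535,-0.09,.306],goal(0,np.radians(38))).round(4))"
```

```text
plate 5364 [[0.5056, -0.0294, 0.2806], [0.5068, -0.0229, 0.3117], [0.5094, -0.0166, 0.3335]]
[ 0.53606501 -0.02235321  0.3063862 ] [ 6.260e-01 -6.900e-02 -6.670e-01  2.196e+00 -1.000e-03  3.380e-01
  1.501e+00] 11.4333 0.14874705269271962 [-0.82598648  0.17109537 -6.56809708]
[[0.6157, -0.7878, 0.0151], [-0.0087, 0.0124, 0.9999], [-0.7879, -0.6158, 0.0008]]
[ 0.0003  0.0003 -0.0846 -0.0118 -0.0083  0.0001]
```

```bash
python3 -c "
from h import *
print(rel([0.53,-0.205,.306],goal(0.02,np.radians(38))).round(4))"
```

```text
[-2.300e-03  3.400e-03 -2.284e-01 -2.690e-02 -2.000e-02  1.000e-04]
```

Call:
step_arm --pt "1 0 0 -0.003 0 0 0" --pt "1 0 0 -0.009 -0.001 -0.001 0" --pt "1 0 0.001 -0.018 -0.003 -0.002 0" --pt "1 -0.001 0.001 -0.03 -0.004 -0.003 0" --pt "1 -0.001 0.001 -0.043 -0.005 -0.004 0" --pt "1 -0.001 0.002 -0.056 -0.007 -0.005 0" --pt "1 -0.001 0.002 -0.069 -0.009 -0.007 0" --pt "1 -0.001 0.002 -0.082 -0.011 -0.008 0" --pt "1 -0.002 0.002 -0.094 -0.012 -0.009 0" --pt "1 -0.002 0.002 -0.104 -0.014 -0.01 0" --pt "1 -0.002 0.002 -0.111 -0.015 -0.011 0" --pt "1 -0.002 0.002 -0.114 -0.015 -0.011 0"

```text
clock: 12.43
position: [0.5326, -0.1145, 0.3067]
ee_rot: [-1.454, 0.706, 0.71]
force: [0.6, -0.0, -7.0]
width: 0.15
```

```bash
python3 -c "
from h import *
s=status.observe(); print(s['position'],s['joints'].round(3),s['clock'],s['width'],s['force'])
print(rel([0.53,-0.205,.306],goal(0.02,np.radians(38))).round(4))"
```

```text
[ 0.53255131 -0.11453263  0.30668037] [ 0.607 -0.046 -0.384  2.184 -0.424  0.379  2.137] 12.4333 0.1503566985326928 [ 0.60082424 -0.01744583 -6.97608467]
[-0.0015  0.0033 -0.1131 -0.0125 -0.0098  0.0006]
```

Call:
step_arm --pt "1 0 0 -0.003 0 0 0" --pt "1 0 0 -0.008 -0.001 -0.001 0" --pt "1 0 0.001 -0.015 -0.002 -0.001 0" --pt "1 0 0.001 -0.023 -0.003 -0.002 0" --pt "1 0 0.001 -0.031 -0.004 -0.003 0" --pt "1 0 0.001 -0.039 -0.005 -0.004 0" --pt "1 0 0.002 -0.046 -0.006 -0.005 0" --pt "1 0 0.002 -0.052 -0.007 -0.005 0" --pt "1 0 0.002 -0.056 -0.007 -0.005 0" --pt "1 0 0.002 -0.058 -0.007 -0.005 0"

```text
clock: 13.27
position: [0.5315, -0.1603, 0.3057]
ee_rot: [-1.458, 0.699, 0.718]
force: [-0.2, 0.2, -7.2]
width: 0.149
```

```bash
python3 -c "
from h import *
s=status.observe(); print(s['position'],s['joints'].round(3),s['clock'],s['width'],s['force'])
print(rel([0.535,-0.205,.306],goal(0.02,np.radians(38))).round(4))"; python3 meas.py wrist12
```

```text
[ 0.53149768 -0.16031395  0.30574219] [ 0.645 -0.015 -0.298  2.158 -0.564  0.424  2.379] 13.2667 0.14911630775136647 [-0.24380677  0.18450244 -7.18181615]
[ 0.002  -0.0031 -0.0559 -0.0053 -0.0044  0.0006]
plate 5433 [[0.5009, -0.1681, 0.2797], [0.5023, -0.1616, 0.3109], [0.5049, -0.1552, 0.3329]]
```

View pics/wrist12.png

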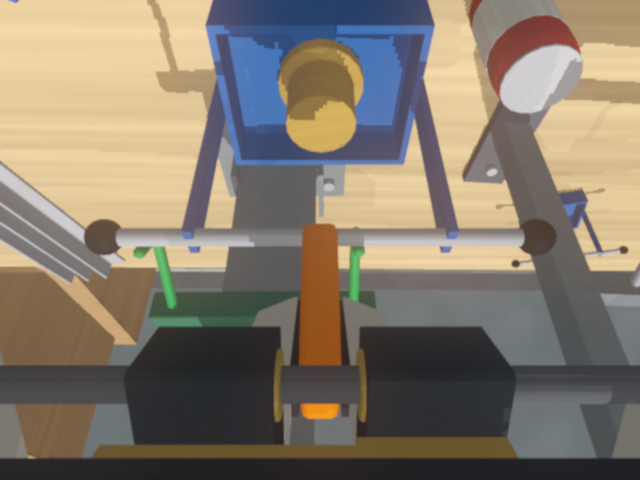

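Call:
step_arm --pt "1 0 0 -0.003 0 0 0" --pt "1 0 0 -0.008 -0.001 -0.001 0" --pt "1 0.001 -0.001 -0.015 -0.002 -0.001 0" --pt "1 0.001 -0.001 -0.023 -0.003 -0.002 0" --pt "1 0.001 -0.002 -0.031 -0.003 -0.002 0" --pt "1 0.002 -0.002 -0.039 -0.004 -0.003 0" --pt "1 0.002 -0.003 -0.046 -0.005 -0.004 0" --pt "1 0.002 -0.003 -0.052 -0.005 -0.004 0" --pt "1 0.002 -0.003 -0.055 -0.005 -0.004 0" --pt "1 0.002 -0.003 -0.056 -0.005 -0.004 0" --pt "1 0.002 -0.003 -0.056 -0.005 -0.004 0"

```text
clock: 14.23
position: [0.5348, -0.2049, 0.3059]
ee_rot: [-1.461, 0.695, 0.723]
force: [-0.5, -0.0, -7.0]
width: 0.149
```

```bash
cat > tgt.py <<'E'
from h import *
import sys
f=sys.argv[1]
s=status.observe(); print(s['position'].round(4),s['joints'].round(3),s['clock'],s['width'],s['force'].round(1))
R0=R.from_rotvec(s['ee_rot']).as_matrix(); print(R0.round(4).tolist())
im=save('wrist',f);P=wcloud(im,s)
m=mask(im,(50,80,20),(85,255,255))&(P[:,:,2]>.15)&(P[:,:,0]>.57)&(P[:,:,0]<.668)&(P[:,:,2]<.26)
k,l,st,ce=cv2.connectedComponentsWithStats(m.astype(np.uint8))
for i in range(1,k):
    if st[i,4]>30:
        p=P[l==i]; print('prong',ce[i].round(),st[i,4],[p[(p[:,0]>a)&(p[:,0]<=a+.01)].mean(0).round(4).tolist() for a in np.arange(.58,.67,.01) if ((p[:,0]>a)&(p[:,0]<=a+.01)).sum()>3])
m=mask(im,(4,150,80),(15,255,255))&(np.arange(480)[:,None]>200)&(np.abs(P[:,:,0]-s['position'][0]+.03)<.02)
p=P[m]; print('plate front',np.median(p,0).round(4),np.percentile(p,[2,98],axis=0).round(4).tolist())
# bar: grey pixels along bar rows
for u in(150,170,260,280,370,390,470,490):
    c=P[225:250,u]; j=np.nanargmin(im['range_z'][225:250,u]); print('bar',u,225+j,c[j].round(4))
E
python3 tgt.py wrist13; python3 -c "
from h import *
for n in('top','scene'): save(n,n+'13')"
```

```text
[ 0.5348 -0.2049  0.3059] [ 0.696  0.031 -0.245  2.113 -0.641  0.476  2.542] 14.2333 0.14864696373939162 [-0.5 -0.  -7. ]
[[0.6159, -0.7876, -0.0194], [0.0121, -0.0151, 0.9998], [-0.7878, -0.616, 0.0002]]
prong [222. 272.] 487 [[0.6288, -0.2781, 0.2079], [0.635, -0.2774, 0.2107], [0.6449, -0.2774, 0.2155], [0.6549, -0.2769, 0.2197], [0.664, -0.2769, 0.224]]
prong [413. 272.] 559 [[0.5979, -0.136, 0.228], [0.6272, -0.1349, 0.209], [0.6351, -0.135, 0.2127], [0.645, -0.1346, 0.2172], [0.6549, -0.1344, 0.2218], [0.6641, -0.1343, 0.2258]]
prong [205. 251.] 63 [[0.5997, -0.2793, 0.2278], [0.6017, -0.2782, 0.2278]]
plate front [ 0.5056 -0.2064  0.3107] [[0.5042, -0.2131, 0.2788], [0.5084, -0.1998, 0.3331]]
bar 150 234 [ 0.5199 -0.2784  0.2729]
bar 170 237 [ 0.5203 -0.2698  0.274 ]
bar 260 241 [ 0.5208 -0.2316  0.2753]
bar 280 233 [ 0.5183 -0.2231  0.2728]
bar 370 237 [ 0.5184 -0.1849  0.2743]
bar 390 237 [ 0.5182 -0.1764  0.2743]
bar 470 233 [ 0.5167 -0.1424  0.2729]
bar 490 240 [ 0.5177 -0.1342  0.2757]
```

View pics/wrist13.png

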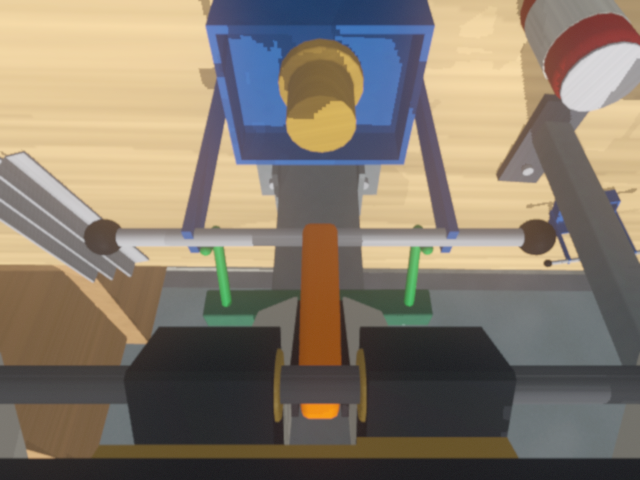

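View pics/scene13.png

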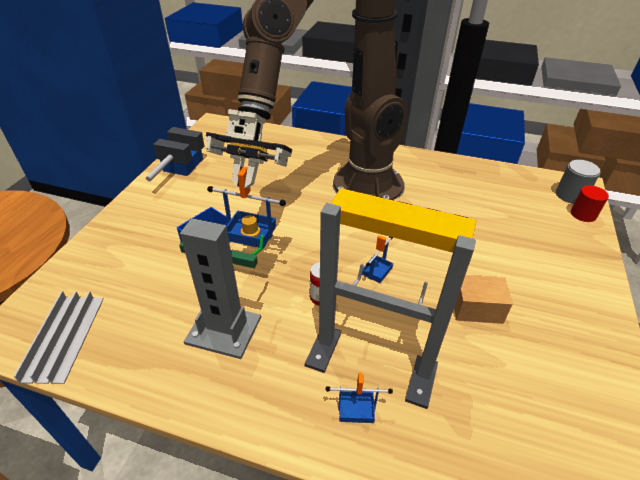

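The wrist view puts the prongs at y of about -0.277 and -0.135, so mid -0.2063, with the V at x of about 0.620. The bar is at (0.5225, -0.206, 0.272). Basket level, bush standing. Advancing 97 mm.

Call:
step_arm --pt "1 0.002 -0.002 0 0 0 0" --pt "1 0.006 -0.007 0 0 0 0" --pt "1 0.012 -0.015 0 0 0 0" --pt "1 0.019 -0.025 0 0 0 0" --pt "1 0.027 -0.035 0 0 0 0" --pt "1 0.035 -0.045 0 0 0 0" --pt "1 0.043 -0.055 -0.001 0 0 0" --pt "1 0.051 -0.065 -0.001 0 0 0" --pt "1 0.059 -0.076 -0.001 0 0 0" --pt "1 0.067 -0.086 -0.001 0 0 0" --pt "1 0.072 -0.093 -0.001 0 0 0" --pt "1 0.075 -0.096 -0.001 0 0 0"

```text
clock: 15.38
position: [0.6337, -0.2033, 0.306]
ee_rot: [-1.461, 0.693, 0.723]
force: [-0.4, 0.1, -6.5]
width: 0.151
```

```bash
python3 tgt.py wrist14;python3 -c "
from h import *
save('scene','scene14')
im=load('scene14')['pixels'][:,:,::-1]; cv2.imwrite('pics/s14c.png',cv2.resize(im[150:350,130:330],None,fx=3,fy=3,interpolation=cv2.INTER_CUBIC))"
```

```text
[ 0.6337 -0.2033  0.306 ] [ 0.558  0.175 -0.232  1.949 -0.446  0.431  2.285] 15.3833 0.1514899506792949 [-0.4  0.1 -6.5]
[[0.6162, -0.7873, -0.0205], [0.0128, -0.0159, 0.9998], [-0.7875, -0.6164, 0.0003]]
prong [184. 159.] 777 [[0.6175, -0.2711, 0.2218], [0.6252, -0.2774, 0.2061], [0.635, -0.2772, 0.2106], [0.6446, -0.2772, 0.2152], [0.6532, -0.2787, 0.2196]]
prong [450. 151.] 564 [[0.6181, -0.1357, 0.205], [0.6249, -0.1351, 0.208], [0.6344, -0.1346, 0.2124], [0.6427, -0.1327, 0.2164]]
prong [474. 131.] 93 [[0.5983, -0.1354, 0.2286], [0.6005, -0.1363, 0.2285]]
prong [158. 132.] 107 [[0.6024, -0.2782, 0.2284]]
plate front [ 0.6045 -0.2048  0.3108] [[0.6031, -0.2115, 0.2788], [0.6073, -0.1982, 0.3333]]
bar 150 233 [ 0.6184 -0.2767  0.2728]
bar 170 237 [ 0.6193 -0.2682  0.2742]
bar 260 231 [ 0.6169 -0.23    0.2722]
bar 280 235 [ 0.6175 -0.2214  0.2738]
bar 370 234 [ 0.6169 -0.1832  0.2731]
bar 390 233 [ 0.6168 -0.1747  0.2726]
bar 470 235 [ 0.6161 -0.1408  0.2737]
bar 490 237 [ 0.6165 -0.1322  0.2743]
```

View pics/wrist14.png

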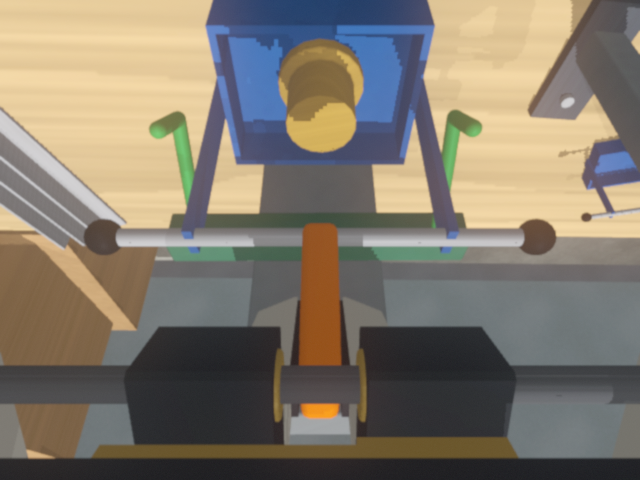

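View pics/s14c.png

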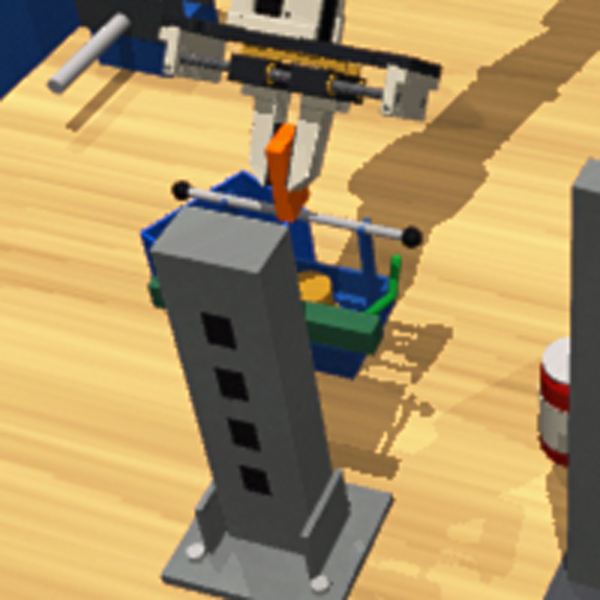

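Call:
step_arm --pt "1 0.001 0.002 0 0 0 0" --pt "1 0.004 0.004 -0.001 0 0 0" --pt "1 0.008 0.007 -0.001 0 0 0" --pt "1 0.013 0.011 -0.002 0 0 0" --pt "1 0.019 0.016 -0.002 0 0 0" --pt "1 0.025 0.02 -0.002 0 0 0" --pt "1 0.031 0.025 -0.002 0 0 0" --pt "1 0.037 0.03 -0.002 0 0 0" --pt "1 0.042 0.034 -0.002 0 0 0" --pt "1 0.046 0.037 -0.002 0 0 0" --pt "1 0.048 0.039 -0.002 0 0 0" --pt "1 0.049 0.04 -0.002 0 0 0"

```text
clock: 16.48
position: [0.6312, -0.2053, 0.2549]
ee_rot: [-1.461, 0.695, 0.723]
force: [-0.0, 0.4, -7.2]
width: 0.147
```

```bash
python3 tgt.py wrist15
```

```text
[ 0.6312 -0.2053  0.2549] [ 0.61   0.236 -0.293  2.018 -0.529  0.311  2.394] 16.4833 0.14741123556124563 [-0.   0.4 -7.2]
[[0.6156, -0.7878, -0.0196], [0.0124, -0.0152, 0.9998], [-0.7879, -0.6157, 0.0004]]
prong [167. 217.] 306 [[0.617, -0.2756, 0.2071], [0.6253, -0.2771, 0.206], [0.6305, -0.2758, 0.2072]]
prong [473. 219.] 243 [[0.6186, -0.1358, 0.2056], [0.6234, -0.1353, 0.2071]]
prong [137. 225.] 203 [[0.5996, -0.2785, 0.2274], [0.6021, -0.278, 0.228], [0.6165, -0.2819, 0.2194]]
prong [503. 224.] 178 [[0.5977, -0.1358, 0.2282], [0.6008, -0.1362, 0.2284], [0.6142, -0.1261, 0.2189]]
prong [179. 273.] 815 [[0.6392, -0.2776, 0.2136], [0.6451, -0.2769, 0.2153], [0.655, -0.2766, 0.2197], [0.664, -0.2764, 0.224]]
prong [461. 275.] 869 [[0.6381, -0.1348, 0.2142], [0.645, -0.1349, 0.2171], [0.6548, -0.1346, 0.2216], [0.6639, -0.1346, 0.2256]]
plate front [ 0.602  -0.2068  0.2596] [[0.6006, -0.2134, 0.2279], [0.6048, -0.2002, 0.2821]]
bar 150 237 [ 0.6165 -0.2785  0.2233]
bar 170 236 [ 0.6163 -0.2701  0.2228]
bar 260 237 [ 0.6163 -0.232   0.2228]
bar 280 233 [ 0.6141 -0.2234  0.2222]
bar 370 236 [ 0.6147 -0.1852  0.2228]
bar 390 236 [ 0.6145 -0.1767  0.2229]
bar 470 240 [ 0.615  -0.1426  0.2242]
bar 490 234 [ 0.6133 -0.1342  0.2222]
```

View pics/wrist15.png

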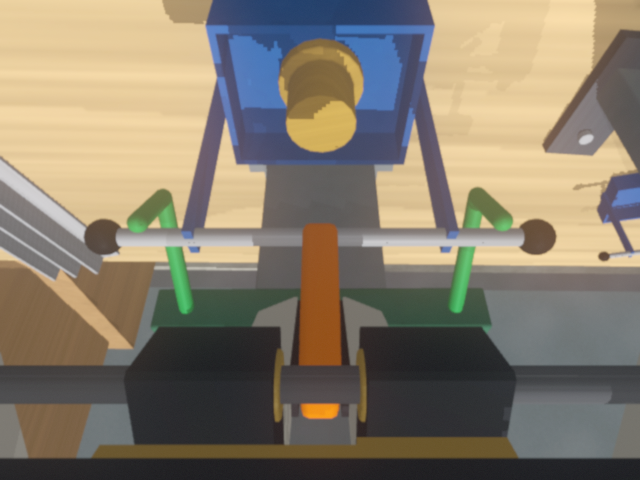

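Call:
step_arm --pt "1 0.001 0.001 0 0 0 0" --pt "1 0.002 0.0015 0 0 0 0" --pt "1 0.003 0.0023 0 0 0 0" --pt "1 0.004 0.003 0 0 0 0" --pt "1 0.005 0.004 0 0 0 0" --pt "1 0.006 0.0047 0 0 0 0" --pt "1 0.007 0.0054 0 0 0 0" --pt "1 0.008 0.006 0 0 0 0" --pt "1 0.009 0.007 0 0 0 0" --pt "1 0.0095 0.0075 0 0 0 0"

```text
clock: 17.37
position: [0.6313, -0.2053, 0.2456]
ee_rot: [-1.461, 0.694, 0.723]
force: [-0.3, 0.5, -6.0]
width: 0.153
```

```bash
python3 tgt.py wrist16
```

```text
[ 0.6313 -0.2053  0.2456] [ 0.622  0.25  -0.309  2.029 -0.544  0.287  2.414] 17.3667 0.15313433237224763 [-0.3  0.5 -6. ]
[[0.616, -0.7875, -0.0196], [0.0121, -0.0154, 0.9998], [-0.7877, -0.6161, 0.0001]]
prong [132. 243.] 227 [[0.5995, -0.2788, 0.2272], [0.6021, -0.2778, 0.2274]]
prong [509. 243.] 183 [[0.5976, -0.1358, 0.228], [0.6003, -0.137, 0.2281]]
prong [173. 281.] 1114 [[0.6355, -0.2772, 0.211], [0.6449, -0.2769, 0.2151], [0.6548, -0.2766, 0.2197], [0.664, -0.2764, 0.2238]]
prong [466. 284.] 1168 [[0.629, -0.1351, 0.21], [0.6349, -0.1352, 0.2125], [0.6449, -0.135, 0.217], [0.6549, -0.1348, 0.2216], [0.6641, -0.1347, 0.2257]]
plate front [ 0.602  -0.2068  0.2504] [[0.6006, -0.2135, 0.2186], [0.6047, -0.2002, 0.2729]]
bar 150 228 [ 0.6064 -0.2748  0.2167]
bar 170 236 [ 0.6167 -0.2703  0.2133]
bar 260 233 [ 0.6152 -0.232   0.2123]
bar 280 233 [ 0.6151 -0.2235  0.2123]
bar 370 227 [nan nan nan]
bar 390 234 [ 0.6141 -0.1768  0.2129]
bar 470 232 [ 0.6128 -0.1429  0.2123]
bar 490 233 [ 0.6029 -0.1396  0.2199]
```

Call:
step_arm --pt "1 0.0005 0.0004 0 0 0 0" --pt "1 0.001 0.0008 0 0 0 0" --pt "1 0.0015 0.0012 0 0 0 0" --pt "1 0.002 0.0015 0 0 0 0" --pt "1 0.002 0.0015 0 0 0 0"

```text
clock: 17.83
position: [0.6317, -0.2054, 0.2443]
ee_rot: [-1.462, 0.694, 0.722]
force: [1.2, -0.7, -4.1]
width: 0.152
```

```bash
python3 tgt.py wrist17|head -2
```

```text
[ 0.6317 -0.2054  0.2443] [ 0.624  0.252 -0.313  2.031 -0.547  0.281  2.418] 17.8333 0.15155219086018876 [ 1.2 -0.7 -4.1]
[[0.6168, -0.7869, -0.0195], [0.0117, -0.0156, 0.9998], [-0.787, -0.6169, -0.0004]]
```

Call:
step_arm --pt "1 0.0007 0.0001 0 0 0 0" --pt "1 0.0014 0.0003 0 0 0 0" --pt "1 0.002 0.0006 0 0 0 0" --pt "1 0.0025 0.0009 0 0 0 0" --pt "1 0.0025 0.0009 0 0 0 0"

```text
clock: 18.3
position: [0.6324, -0.2055, 0.2437]
ee_rot: [-1.462, 0.693, 0.721]
force: [-11.3, 1.2, 13.1]
width: 0.156
```

```bash
python3 tgt.py wrist18
```

```text
[ 0.6324 -0.2055  0.2437] [ 0.626  0.254 -0.315  2.031 -0.549  0.278  2.421] 18.3 0.1563154773639011 [-11.3   1.2  13.1]
[[0.6179, -0.786, -0.0195], [0.0113, -0.0159, 0.9998], [-0.7862, -0.618, -0.001]]
prong [130. 246.] 234 [[0.5994, -0.2784, 0.2273], [0.6021, -0.2778, 0.2276]]
prong [512. 246.] 163 [[0.5978, -0.1359, 0.2282], [0.6005, -0.1368, 0.2282]]
prong [172. 282.] 1168 [[0.6297, -0.2776, 0.2094], [0.6352, -0.2771, 0.2107], [0.645, -0.2769, 0.2151], [0.6549, -0.2765, 0.2196], [0.6639, -0.2764, 0.2239]]
prong [469. 285.] 1227 [[0.6284, -0.1352, 0.2097], [0.6349, -0.1352, 0.2126], [0.6449, -0.1351, 0.217], [0.655, -0.1348, 0.2215], [0.664, -0.1347, 0.2257]]
plate front [ 0.603  -0.207   0.2485] [[0.6017, -0.2137, 0.2168], [0.6058, -0.2004, 0.2709]]
bar 150 240 [nan nan nan]
bar 170 234 [ 0.6173 -0.2705  0.2107]
bar 260 236 [ 0.6167 -0.2322  0.2117]
bar 280 234 [ 0.6158 -0.2237  0.2112]
bar 370 237 [ 0.6165 -0.1854  0.2117]
bar 390 235 [ 0.6149 -0.1771  0.2117]
bar 470 232 [ 0.6137 -0.1433  0.2106]
bar 490 231 [ 0.6042 -0.1395  0.2168]
```

Seated in the V: the bar z matches and the reaction is on both slopes, about 20 N. I'll relieve the press and then open gently.

Call:
step_arm --pt "1 -0.0006 0 0 0 0 0" --pt "1 -0.0013 0.0001 0 0 0 0" --pt "1 -0.0013 0.0001 0 0 0 0" --pt "1 -0.0013 0.0001 0 0 0 0" --newtons 15

```text
clock: 18.68
position: [0.6322, -0.2055, 0.2438]
ee_rot: [-1.462, 0.693, 0.721]
force: [-1.8, 0.9, 7.0]
width: 0.158
```

```bash
python3 tgt.py wrist19|head -2
```

```text
[ 0.6322 -0.2055  0.2438] [ 0.626  0.254 -0.316  2.031 -0.549  0.278  2.421] 18.6833 0.15791389621481772 [-1.8  0.9  7. ]
[[0.6179, -0.786, -0.0195], [0.0114, -0.0158, 0.9998], [-0.7862, -0.618, -0.0008]]
```

Call:
step_arm --pt "0.65 0 0 0 0 0 0" --pt "0.6 0 0 0 0 0 0" --pt "0.55 0 0 0 0 0 0" --pt "0.5 0 0 0 0 0 0" --pt "0.4 0 0 0 0 0 0" --pt "0.2 0 0 0 0 0 0" --pt "0 0 0 0 0 0 0" --pt "0 0 0 0 0 0 0" --pt "0 0 0 0 0 0 0" --pt "0 0 0 0 0 0 0"

```text
clock: 19.57
position: [0.6312, -0.2053, 0.2424]
ee_rot: [-1.461, 0.694, 0.723]
force: [-0.0, -0.7, 1.0]
width: 0.502
```

```bash
python3 tgt.py wrist20
```

```text
[ 0.6312 -0.2053  0.2424] [ 0.626  0.254 -0.315  2.033 -0.549  0.279  2.421] 19.5667 0.5016720093208538 [-0.  -0.7  1. ]
[[0.6159, -0.7876, -0.0196], [0.0122, -0.0154, 0.9998], [-0.7877, -0.616, 0.0001]]
prong [131. 249.] 275 [[0.5995, -0.2787, 0.2267], [0.6022, -0.2777, 0.227], [0.6113, -0.2751, 0.2138]]
prong [511. 250.] 181 [[0.5975, -0.1359, 0.228], [0.6007, -0.1365, 0.2281]]
prong [172. 286.] 1177 [[0.6297, -0.2774, 0.2094], [0.6354, -0.2771, 0.2108], [0.645, -0.2769, 0.2151], [0.6549, -0.2766, 0.2196], [0.664, -0.2763, 0.2238]]
prong [468. 288.] 1203 [[0.6284, -0.1352, 0.2098], [0.6349, -0.1353, 0.2125], [0.6449, -0.1351, 0.2169], [0.6549, -0.1348, 0.2216], [0.6637, -0.1347, 0.2255]]
plate front [ 0.6028 -0.2071  0.2474] [[0.6015, -0.2136, 0.2167], [0.6052, -0.2006, 0.2695]]
bar 150 233 [ 0.6073 -0.2747  0.2154]
bar 170 239 [ 0.6168 -0.2701  0.2116]
bar 260 240 [ 0.616  -0.2319  0.2122]
bar 280 242 [ 0.6164 -0.2234  0.2129]
bar 370 233 [nan nan nan]
bar 390 243 [ 0.6159 -0.1768  0.2131]
bar 470 238 [ 0.6137 -0.1431  0.2116]
bar 490 234 [nan nan nan]
```

View pics/wrist20.png

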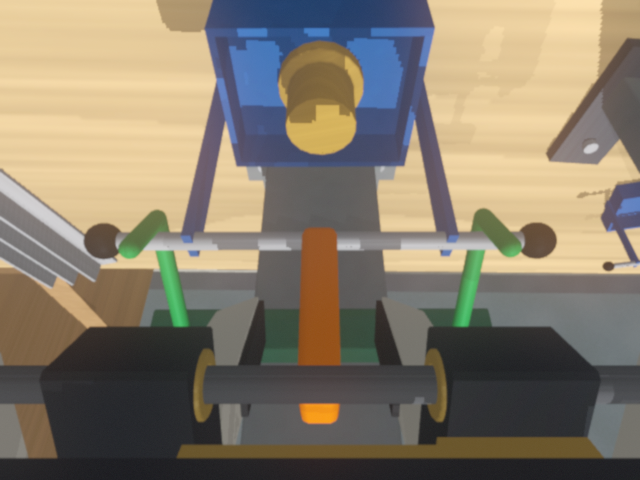

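Released, and the bar lies in both prongs at (150,238) and (490,238). Backing off along the tool axis.

Call:
step_arm --pt "-0.3 0 0 0 0 0 0" --pt "-0.3 0 0 0 0 0 0" --pt "-0.3 -0.005 0 0 0 0 0" --pt "-0.3 -0.015 0 0 0 0 0" --pt "-0.3 -0.03 0 0 0 0 0" --pt "-0.3 -0.05 0 0 0 0 0" --pt "-0.3 -0.07 0 0 0 0 0" --pt "-0.3 -0.09 0 0 0 0 0" --pt "-0.3 -0.11 0 0 0 0 0" --pt "-0.3 -0.13 0 0 0 0 0" --pt "-0.3 -0.15 0 0 0 0 0" --pt "-0.3 -0.15 0 0 0 0 0"

```text
clock: 20.62
position: [0.5564, -0.2076, 0.3409]
ee_rot: [-1.464, 0.694, 0.718]
force: [0.4, -1.0, 0.0]
width: 0.648
```

Call:
step_arm --pt "-0.3 -0.02 0 0 0 0 0" --pt "-0.3 -0.04 0 0 0 0 0" --pt "-0.3 -0.06 0 0 0 0 0" --pt "-0.3 -0.06 0 0 0 0 0" --pt "-0.3 -0.06 0 0 0 0 0" --pt "-0.3 -0.06 0 0 0 0 0" --pt "-0.3 -0.06 0 0 0 0 0" --pt "-0.3 -0.06 0 0 0 0 0" --pt "-0.3 -0.06 0 0 0 0 0" --pt "-0.3 -0.06 0 0 0 0 0" --pt "-0.3 -0.06 0 0 0 0 0" --pt "-0.3 -0.06 0 0 0 0 0"

```text
clock: 21.62
position: [0.5278, -0.2073, 0.3747]
ee_rot: [-1.461, 0.694, 0.723]
force: [-0.5, -0.1, 0.1]
width: 0.65
```

Run:
```python
from h import *
s=status.observe(); print(s['position'],s['clock'],s['force'])
im=save('wrist','w21');P=wcloud(im,s)
m=mask(im,(4,150,80),(15,255,255))&(P[:,:,2]>.15)&(P[:,:,1]<-.1)&(P[:,:,0]>.5)
p=P[m]
for z in(.21,.22,.23,.24,.25): 
    q=p[np.abs(p[:,2]-z)<.005]; print(z,len(q),np.median(q,0).round(4) if len(q) else '')
for n in('top','scene'): save(n,n+'21')
for n in('0','21'):
    im=load('top'+n);P=cloud(im)
    pix=(P[:,:,2]>.095)&(P[:,:,2]<.115)&(np.abs(P[:,:,0]-.55)<.05)&(np.abs(P[:,:,1])<.06); print('tin',P[pix].mean(0).round(3))
    pix=(P[:,:,2]>.07)&(P[:,:,2]<.09)&(P[:,:,1]>.28)&(P[:,:,0]<.55)&(P[:,:,0]>.3); print('carton',P[pix].mean(0).round(3))
    pix=mask(im,(105,150,50),(125,255,255))&(np.abs(P[:,:,0]-.44)<.09)&(np.abs(P[:,:,1]+.4)<.09);print('bin',P[pix].mean(0).round(3))
```

```text
[ 0.5278433  -0.20730459  0.37465161] 21.6167 [-0.54076604 -0.12195469  0.10125463]
0.21 0 
0.22 132 [ 0.6033 -0.2073  0.2206]
0.23 171 [ 0.603  -0.2073  0.2303]
0.24 212 [ 0.6031 -0.2066  0.2403]
0.25 192 [ 0.6027 -0.2073  0.2502]
tin [ 0.553 -0.002  0.108]
carton [0.462 0.397 0.079]
bin [ 0.442 -0.4    0.019]
tin [ 0.553 -0.002  0.108]
carton [0.462 0.397 0.079]
bin [ 0.441 -0.426  0.032]
```

View pics/w21.png

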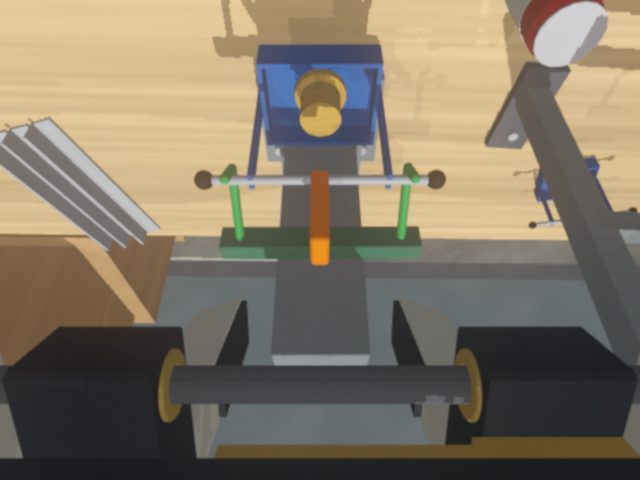

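View pics/scene21.png

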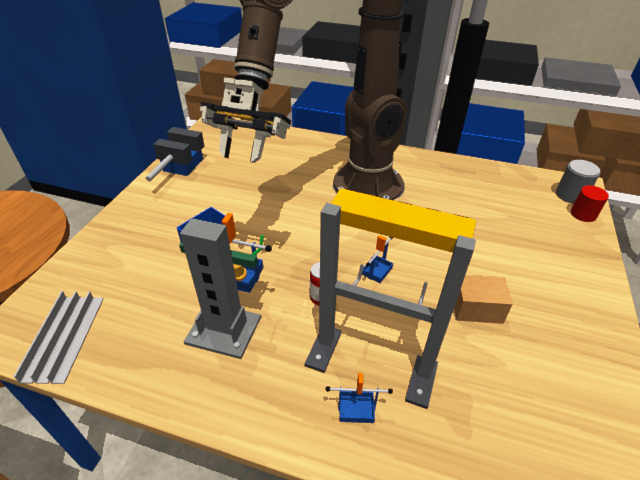

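The basket hangs plumb and settled, with the bush upright. The bin reading in the top view differs, probably because the arm hides part of it, so I'll check it in the scene camera.

Run:
```python
from h import *
for n in('scene0','scene21','top0','top21'):
    im=load(n);P=cloud(im)
    m=mask(im,(105,150,50),(125,255,255))&(np.abs(P[:,:,0]-.44)<.09)&(np.abs(P[:,:,1]+.4)<.09)&(P[:,:,2]>.06)
    v,u=np.nonzero(m);print(n,m.sum(),u.min(),u.max(),v.min(),v.max(),np.nanpercentile(P[m],[1,99],axis=0).round(3).tolist())
```

```text
scene0 172 177 231 208 231 [[0.373, -0.459, 0.06], [0.492, -0.324, 0.074]]
scene21 123 177 223 208 231 [[0.37, -0.459, 0.06], [0.493, -0.361, 0.073]]
top0 184 441 486 277 327 [[0.37, -0.46, 0.06], [0.515, -0.326, 0.076]]
top21 86 455 486 277 327 [[0.368, -0.46, 0.06], [0.517, -0.369, 0.073]]
```

The bin's visible edges are unchanged; the rest was occlusion. Handing in.

```bash
python3 -c "
from h import *
print(arm.sign_off()); print(status.observe()['clock'])"
```

```text
the job is handed in; nothing more can be done
None
the job is handed in; nothing more can be done
```

The blue basket now hangs by its cross bar in both green prongs, and I handed the job in after about 21.7 s of the 51 s. The hand-in reports no verdict, so this rests on my own checks. I gripped the orange plate with the tool leaned back 38°, lifted the basket 37 mm off the rack and out to the front. I then carried it level past the tin, set it into the V of the prongs, let go and backed away.

Last checks:
- **Seating:** the bar measured about (0.620, -0.207, 0.21) against an estimated seat at (0.620, -0.2066, 0.21), which is inside the tolerances. The pictures show it lying in both prongs.
- **Basket and bush:** the plate front is vertical to about 0.6 mm over 30 mm. The bush is standing upright in the tray.
- **Contact forces:** the wrist force peaked at about 20 N while seating the bar. I relieved that before opening, and it was about zero once the gripper was clear.
- **Tin and carton:** both gave the same position readings as at the start.
- **Bin:** the first top-view reading disagreed by 26 mm in y, because the arm and basket hid part of the bin. Its visible edges matched the start in both cameras, to within about 3 mm.

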